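# Find the candy box whose catch still snaps and put it in the tray

### The job

One bay of the octagonal candy tray is empty, and of the three red candy boxes standing loose on the sideboard only one has a lid catch that still snaps over and stays down; the other two are worn, stay soft and spring back. Press the black catches gently from above to find the one that snaps, leave it snapped down, and set that box fully down in the empty bay. Leave the two soft boxes standing where they are, and do not disturb the tongs, the teapot or the jar.

Things in the scene. Friction and masses are not known exactly. Their poses are not given: they have to be found in the camera images.
- bay (a point): Centre of the floor of the empty square bay, 66 x 66 mm inside, sides along this point's x and y; brass walls 4 mm thick, 8 mm high; floor 20 mm above the sideboard. x points outward from the tray's centre, 95 mm away on -x. Fingers have most room on the +x and -x sides: beside it at 60 degrees round the tray stand fixed compartments, 58 mm square, 48 mm above the floor.
- tray: Fixed octagonal dark-wood candy tray, 320 mm across flats, rim top 28 mm above the sideboard; it does not turn. Origin under its centre. Five fixed closed red compartments and the empty bay lie every 60 degrees on a circle of 95 mm radius, the bay on +x. A brass knob 10 mm high stands in the middle.
- box_a: One of three look-alike loose closed candy boxes, dark red with ivory lid, 58 x 58 mm and 48 mm high, 0.2 to 0.35 kg. Origin at the centre of the underside, z up, x and y square to the sides. On the middle of the lid a brass collar (34 mm across) carries a black round push catch (26 mm across). Only one of the three catches is good; which one is not known.
- box_b: One of three look-alike loose closed candy boxes, dark red with ivory lid, 58 x 58 mm and 48 mm high, 0.2 to 0.35 kg. Origin at the centre of the underside, z up, x and y square to the sides. On the middle of the lid a brass collar (34 mm across) carries a black round push catch (26 mm across). Only one of the three catches is good; which one is not known.
- box_c: One of three look-alike loose closed candy boxes, dark red with ivory lid, 58 x 58 mm and 48 mm high, 0.2 to 0.35 kg. Origin at the centre of the underside, z up, x and y square to the sides. On the middle of the lid a brass collar (34 mm across) carries a black round push catch (26 mm across). Only one of the three catches is good; which one is not known.
- lid_a (a point): Centre of the ivory lid's top face of box_a, 48 mm above the underside, straight under the middle of its catch. The collar is screwed in more or less: the free catch's black cap stands anywhere from 9 to 22 mm above this point, and 4 mm less once snapped down.
- lid_b (a point): Centre of the ivory lid's top face of box_b, 48 mm above the underside, straight under the middle of its catch. The collar is screwed in more or less: the free catch's black cap stands anywhere from 9 to 22 mm above this point, and 4 mm less once snapped down.
- lid_c (a point): Centre of the ivory lid's top face of box_c, 48 mm above the underside, straight under the middle of its catch. The collar is screwed in more or less: the free catch's black cap stands anywhere from 9 to 22 mm above this point, and 4 mm less once snapped down.
- catch_a (a joint): How far the plunger of box_a's catch is down, m: 0 free, 0.0038 at its stop. The black cap sits on it on a spring of 2.5 N per mm and gives up to 3.4 mm more. A worn plunger yields evenly, 6 N at the stop, and springs back. The good one holds still up to about 6.5 N, then snaps: it drops away from under the load to its stop and stays there by itself. A catch breaks above 20 N.
- catch_b (a joint): How far the plunger of box_b's catch is down, m: 0 free, 0.0038 at its stop. The black cap sits on it on a spring of 2.5 N per mm and gives up to 3.4 mm more. A worn plunger yields evenly, 6 N at the stop, and springs back. The good one holds still up to about 6.5 N, then snaps: it drops away from under the load to its stop and stays there by itself. A catch breaks above 20 N.
- catch_c (a joint): How far the plunger of box_c's catch is down, m: 0 free, 0.0038 at its stop. The black cap sits on it on a spring of 2.5 N per mm and gives up to 3.4 mm more. A worn plunger yields evenly, 6 N at the stop, and springs back. The good one holds still up to about 6.5 N, then snaps: it drops away from under the load to its stop and stays there by itself. A catch breaks above 20 N.
- tong: Stainless steel tongs with a spring clip, 180 mm long, 16 mm high, lying flat; a bystander. Origin near its middle, on the underside.
- teapot: White ceramic teapot, 110 mm across, 100 mm high, spout to its +y and handle to its -y; a bystander. Origin under its middle.
- jar: Glass sweet jar with flip-top lid, 80 mm across, 105 mm high; a bystander. Origin under its middle.
Things that resemble listed ones, but are neither listed nor needed, are in the scene too. Leave any turquoise look-alike of the box_b alone. What is shaped like the box_a but orange is not meant.

How it is judged:
By the outcome, as a careful person would: the job done as asked, in the order asked, and still so for the second after the job is handed in, with the robot touching nothing.
It also fails if it takes over 72 s, if anything falls off the work surface, if the arm or the gripper's body presses on something with over 40 N, if the wrist force passes 120 N, or if a joint passes its speed limit or range.

### The arm

A 7-joint arm with a two-finger parallel gripper is mounted at the origin on the work surface. World frame = base frame: x ahead of the robot, y to its left, z up, the work surface at z = 0. Lengths are in m, angles in rad, forces in N, time in s.
With the tool pointing down it reaches from about 0.425 to 0.875 m from the base axis. Payload 8.4 kg.
Tool frame: the origin (TCP) lies on the centre line of the jaws, within the pads' length; the fingertips stand 14 mm ahead of it and the grasp point (between the pads) lies 5 mm behind it; x points along the fingers, z is the direction in which the jaws open and shut, and the axes are right-handed (so a half turn about x gives the same grasp; the last joint's range is limited). The gripper opens to 87 mm and grips with 3 to 60 N. Pads are 19 mm wide; open, the fingers measure 117 mm over their backs; the gripper's body (75 mm by 190 mm) begins 51 mm behind the grasp point.
Start: joints at [1.238, 0.333, 0.04, 1.465, -0.013, 1.343, -0.059], TCP at [0.151, -0.632, 0.237] pointing down, gripper open.
Joint ranges: [-2.58, 2.58], [-0.38, 2.09], [-1.3, 1.39], [0.25, 2.4], [-1.5, 4.64], [0.08, 2.09], [-2.65, 2.65]. Speed limits (rad/s): [2.22, 2.22, 2.79, 2.79, 3.14, 3.14, 3.14].

### API

Orientations are given as a rotation vector (axis times angle).
In Python, from station import manip gives the robot as it stands.
- The arm moves only by the tool send_rows, never from a script. Its argument "rows" is one flat list of numbers, 7 for each row, row after row: the turn, a rotation vector about the tool's x, y, z in degrees, then the shift along the tool's x, y, z in mm, then the closure in counts, from 0 (fully open) to 255 (shut). In form: [rx, ry, rz, dx, dy, dz, hand, rx, ry, rz, dx, dy, dz, hand, ...]. A call has 1 to 20 rows; each row is the pose to reach, as a shift and turn from the pose commanded when the call began, along the tool's axes at that moment; what a row does not reach only later rows make up. A row lasts 1/12 s, in which the tool goes at most 41.7 mm and 7.16 degrees, less where a joint would pass 70% of its speed; a pose out of reach is approached as far as the arm can. A call with a gripper value outside its range is refused whole. The fingers move at their own pace and stop on an object; the grip force is fixed at half the most. Time passes only in rows, so rows that repeat a pose let the fingers close. It gives the time, the measured TCP pose, the force and the opening at its end, in the units of the state.
- manip.observe(): the state, without advancing time (a new reading comes with each control period).
- manip.grab_frame(name): name is "scene" or "side" or "wrist"; returns the picture (480x640x3 uint8, red, green, blue); there is no depth.
- manip.camera_model(name): a dict with "K" (3x3 intrinsics, pixels), "pose" (4x4, takes a point from camera to world coordinates). Camera axes: x right, y down, z forward; pixel columns grow to the right and rows downward; lengths in m; the calibration is good to about 2 mm. A picture is of the moment at which its call begins: read the wrist's pose just before it. camera_model takes no time and is no camera call; for the wrist camera it gives the pose at the moment of the call.
- manip.sign_off(): hands the job in, once; it reports no verdict.
Trained networks look in the newest picture that a camera, given by its name, has taken for a name from the list of things; names that differ only in an ending like _2 or _b are one class to them, and where a whole thing is asked for, a point or a joint stands for the part that bears it (a point fixed in the world has none). Each returns a list of dicts, best first, with "conf" (0 to 1); they miss things now and then, are a little off and sometimes report something else, mostly with a low value. They report only what shows in the picture. A call takes as long as a camera call. They do not tell look-alikes from the thing itself.
- manip.spot_in(camera, label): "uv" ([column, row] in pixels, amid what is visible of it).
The state is a dict: "t": time; "qpos": joint angles; "qd": joint speeds; "effort": joint torques, N m; "eef_pos": TCP position; "eef_rot": TCP orientation; "wrist_force": force on the tool from outside, world axes, zero at the start; "wrist_torque": the same for the moment, N m; "grip_width": opening from 0.0 (shut) to 1.0 (fully open).
Only numpy, scipy, OpenCV 4.12 (cv2) and the standard library are available. Lean on these libraries where they do the work, as an engineer would, in place of code of your own. Each camera call takes 0.05 s, during which the arm holds its last target. There are 200 camera calls.

## Working session

There is one attempt and no reset: what is moved stays moved. The work goes in short steps, Python scripts to look and compute and a tool call to move; the robot and the scene stay as the last step left them, time stands still between calls to the robot, and variables do not carry over. Pictures are saved under pics/ and viewed, about 8 in all and at most 12, crops included, and the job is handed in when it is done.

Besides the shell and the picture viewer there is one more tool, called by a JSON object that holds its "api" and its "payload". send_rows: Moves the arm, as the interface text tells. Its arguments: {"type":"object","properties":{"rows":{"type":"array"}},"required":["rows"]}

```bash
mkdir -p pics; ls
python3 - <<'E'
from station import manip
import cv2,numpy as np
print(manip.observe())
for n in ("scene","side"):
    cv2.imwrite(f"pics/{n}0.png",manip.grab_frame(n)[:,:,::-1])
    m=manip.camera_model(n);print(n,m["K"],m["pose"])
    for l in ("box_a","tray","tong","teapot","jar","lid_a","catch_a"):
        print(l,[(np.round(d["uv"]).tolist(),round(d["conf"],2)) for d in manip.spot_in(n,l)])
E
```

```text
pics
{'t': 0.0, 'qpos': array([ 1.23778213,  0.33392172,  0.03984578,  1.46626136, -0.01341077,
        1.34329649, -0.05848113]), 'qd': array([ 8.31392181e-04,  1.17897557e-03,  1.74990731e-05,  3.28584618e-04,
       -4.01335608e-04, -1.41268128e-04,  2.57178218e-03]), 'effort': array([ 2.87022749e-04, -6.56348705e+01,  1.33499611e+00, -4.03790510e+01,
       -6.00566156e-02,  4.47031728e-02,  1.54762251e-04]), 'eef_pos': array([ 0.15048903, -0.63188393,  0.23565672]), 'eef_rot': array([ 1.03620864,  1.3121442 , -1.03465176]), 'wrist_force': array([ 0.25097104,  0.19619151, -0.3302399 ]), 'wrist_torque': array([ 0.01078283, -0.01192975,  0.00073126]), 'grip_width': 1.0029434994548008}
scene [[546.96871861   0.         325.9613422 ]
 [  0.         546.96871861 229.29512757]
 [  0.           0.           1.        ]] [[-0.82402406  0.45727117 -0.33449578  1.03560974]
 [ 0.56651904  0.65840115 -0.49554425  0.64601077]
 [-0.00636569 -0.59783861 -0.80159121  1.06181583]
 [ 0.          0.          0.          1.        ]]
box_a [([249.0, 121.0], 0.98), ([251.0, 155.0], 0.93), ([324.0, 18
[... 624 characters left out ...]
0.08084785  0.73383985 -0.6744944   0.84681907]
 [ 0.00808937 -0.67620426 -0.73666978  0.97587771]
 [ 0.          0.          0.          1.        ]]
box_a [([407.0, 144.0], 0.96), ([378.0, 182.0], 0.96), ([367.0, 127.0], 0.94), ([341.0, 152.0], 0.81), ([381.0, 216.0], 0.75)]
tray [([352.0, 316.0], 0.73), ([382.0, 183.0], 0.4)]
tong [([339.0, 474.0], 0.6)]
teapot [([264.0, 216.0], 0.64)]
jar [([283.0, 156.0], 0.89)]
lid_a [([382.0, 182.0], 0.97), ([410.0, 149.0], 0.79), ([369.0, 127.0], 0.66), ([380.0, 218.0], 0.62), ([343.0, 151.0], 0.59)]
catch_a [([408.0, 134.0], 0.65), ([381.0, 204.0], 0.56), ([372.0, 118.0], 0.56), ([344.0, 142.0], 0.42), ([410.0, 143.0], 0.29), ([349.0, 313.0], 0.23)]
```

Run:
```python
import cv2,numpy as np
a=cv2.imread("pics/scene0.png");b=cv2.imread("pics/side0.png")
cv2.imwrite("pics/pair0.png",np.vstack([cv2.resize(a[80:280,180:420],(720,600)) ])[:600])
```

```text
(no output)
```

View pics/side0.png

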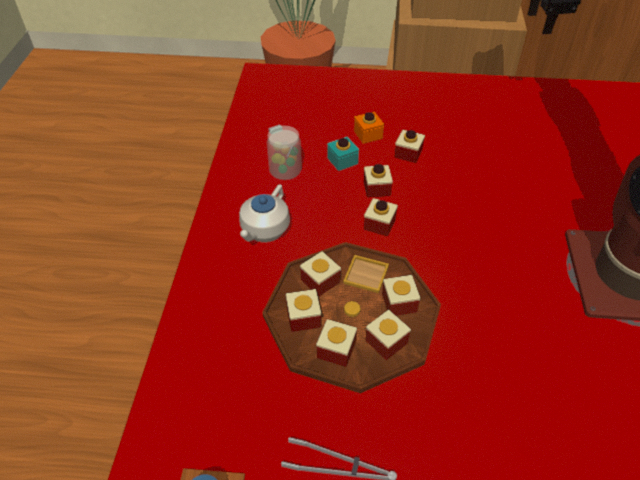

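View pics/scene0.png

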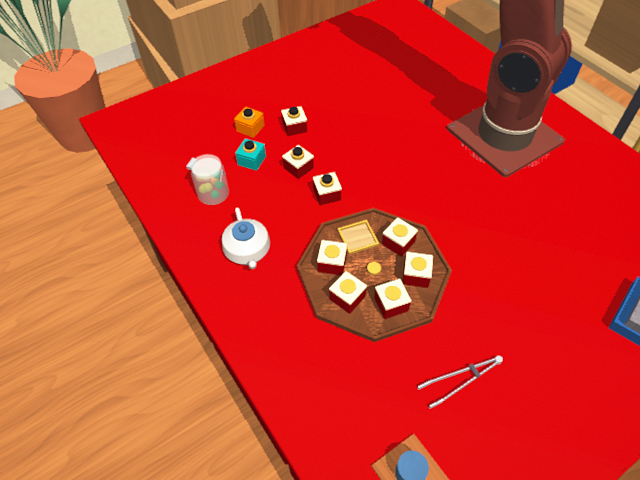

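The side view shows three red boxes with ivory lids and black catches, at about (410,144), (378,180) and (381,215). The orange box at (369,127) and the turquoise one at (343,152) are decoys. The empty bay is at (367,273). In the scene view the same three boxes are at (294,120), (298,160) and (327,187), and the bay is at (358,237).

```bash
cat > h.py <<'E'
from station import manip
import cv2,numpy as np
def plane_H(m,z,x0,y0,s):  # maps top-view px (u=(x-x0)*s, v=(y-y0)*s) -> image
    P=m["K"]@np.linalg.inv(m["pose"])[:3]
    A=np.array([[1/s,0,x0],[0,1/s,y0],[0,0,z],[0,0,1]])
    return P@A
def top(img,m,z,x0,x1,y0,y1,s=1500):
    H=plane_H(m,z,x0,y0,s)
    return cv2.warpPerspective(img,H,(int((x1-x0)*s),int((y1-y0)*s)),flags=cv2.INTER_CUBIC|cv2.WARP_INVERSE_MAP)
def pix(m,uv,z):
    p=m["pose"];d=p[:3,:3]@np.linalg.inv(m["K"])@[uv[0],uv[1],1]
    return p[:3,3]+d*(z-p[2,3])/d[2]
def lids(img,m,z,x0,x1,y0,y1,s=1500,amin=.0010):
    t=top(img,m,z,x0,x1,y0,y1,s)
    hsv=cv2.cvtColor(t,cv2.COLOR_RGB2HSV)
    k=((hsv[:,:,1]<90)&(hsv[:,:,2]>150)).astype(np.uint8)
    k=cv2.morphologyEx(k,cv2.MORPH_OPEN,np.ones((5,5)))
    n,l,st,_=cv2.connectedComponentsWithStats(k)
    out=[]
    for i in range(1,n):
        if st[i,4]<amin*s*s: continue
        pts=cv2.findNonZero((l==i).astype(np.uint8))
        (u,v),(w,h),a=cv2.minAreaRect(pts)
        out.append((round(x0+u/s,4),round(y0+v/s,4),round(w/s,4),round(h/s,4),round(a,1)))
    return t,out
E
python3 - <<'E'
from h import *
for n in ("scene","side"):
    m=manip.camera_model(n); im=cv2.imread(f"pics/{n}0.png")[:,:,::-1].copy()
    x0,x1,y0,y1=.25,.8,-.45,.45
    for z,lab in ((.048,"boxes"),(.068,"comps")):
        t,o=lids(im,m,z,x0,x1,y0,y1)
        print(n,lab,*o,sep="\n")
for n,uv in (("scene",(358,237)),("side",(367,273)),("scene",(374,268)),("side",(352,309))):
    print(n,uv,pix(manip.camera_model(n),uv,.022))
for n,uv in (("scene",(246,245)),("side",(264,220)),("scene",(210,180)),("side",(284,155))):
    print(n,uv,pix(manip.camera_model(n),uv,.05))
for n,uv in (("scene",(249,122)),("scene",(251,154)),("side",(369,127)),("side",(343,152))):
    print(n,uv,pix(manip.camera_model(n),uv,.04))
E
```

```text
scene
boxes
(0.4644, -0.3529, 0.0637, 0.0594, 73.0)
(0.7504, -0.3002, 0.079, 0.1322, 1.0)
(0.5394, -0.2157, 0.0604, 0.0611, 10.2)
(0.7627, -0.0717, 0.17, 0.0733, 90.0)
(0.53, -0.0978, 0.062, 0.0589, 72.6)
(0.6381, 0.0793, 0.0627, 0.0602, 45.8)
(0.4757, 0.1208, 0.0628, 0.0607, 15.1)
(0.6618, 0.1727, 0.0612, 0.0607, 15.4)
(0.4997, 0.2147, 0.0627, 0.0599, 45.0)
(0.5924, 0.2405, 0.062, 0.0603, 75.5)
scene
comps
(0.4755, -0.3333, 0.0624, 0.0584, 73.0)
(0.7567, -0.2813, 0.1293, 0.0773, 90.0)
(0.5494, -0.199, 0.0591, 0.0597, 10.5)
(0.766, -0.0603, 0.1607, 0.0667, 90.0)
(0.5401, -0.0832, 0.0607, 0.0577, 72.6)
(0.6459, 0.0905, 0.0614, 0.0592, 45.9)
(0.4866, 0.1312, 0.061, 0.0597, 15.1)
(0.6692, 0.182, 0.0599, 0.0595, 15.2)
(0.5103, 0.2234, 0.0614, 0.059, 45.6)
(0.6014, 0.2483, 0.0607, 0.0596, 75.3)
side
boxes
(0.4598, -0.3567, 0.0619, 0.0578, 73.2)
(0.768, -0.34, 0.092, 0.0627, 90.0)
(0.5355, -0.219, 0.0574, 0.0619, 9.7)
(0.5261, -0.1003, 0.0609, 0.0576, 72.8)
(0.7658, -0.0647, 0.1337, 0.0671, 65.4)
(0.644, 0.0717, 0.0608, 0.0608, 45.0)
(0.481, 0.1134, 0.0597, 0.0618, 15.8)
(0.6679, 0.1659, 0
[... 439 characters left out ...]
0594, 0.0585, 45.0)
(0.5983, 0.2469, 0.0601, 0.0581, 75.5)
scene (358, 237) [0.55274679 0.06465062 0.022     ]
side (367, 273) [0.54830063 0.05843537 0.022     ]
scene (374, 268) [0.57445877 0.1544595  0.022     ]
side (352, 309) [0.57391111 0.15153144 0.022     ]
scene (246, 245) [ 0.78705307 -0.04615319  0.05      ]
side (264, 220) [ 0.77526267 -0.04629097  0.05      ]
scene (210, 180) [ 0.7631106  -0.26904644  0.05      ]
side (284, 155) [ 0.76108186 -0.26625369  0.05      ]
scene (249, 122) [ 0.57472902 -0.40718654  0.04      ]
scene (251, 154) [ 0.63094631 -0.29814528  0.04      ]
side (369, 127) [ 0.56212716 -0.40831997  0.04      ]
side (343, 152) [ 0.62163839 -0.30259588  0.04      ]
```

The lid fits give these positions:

| Item | x, y (m) | Yaw |
|---|---|---|
| P1 | (.462, -.355) | -17° |
| P2 | (.5375, -.217) | 10° |
| P3 | (.528, -.099) | -17° |
| Bay | (.5525, .064) | jaw axis 75.5° |

Next I'll move above P1 and refine with the wrist camera.

```bash
cat >> h.py <<'E'
from scipy.spatial.transform import Rotation as Ro
def goal(p,deg,cur=None):
    """rows numbers to bring TCP to p, tool down, jaw axis at deg (mod 180) in world"""
    o=manip.observe(); R=Ro.from_rotvec(o["eef_rot"]); best=None
    for d in (deg,deg+180):
        a=np.radians(d); x=np.array([0,0,-1.]); z=np.array([np.cos(a),np.sin(a),0]); y=np.cross(z,x)
        rv=(R.inv()*Ro.from_matrix(np.c_[x,y,z])).as_rotvec(degrees=True)
        if best is None or np.linalg.norm(rv)<np.linalg.norm(best): best=rv
    s=R.inv().apply(np.array(p)-o["eef_pos"])*1000
    print("turn",best.round(2),"shift",s.round(1),"t",o["t"],"q7",o["qpos"][6].round(2),"F",o["wrist_force"].round(2))
E
python3 - <<'E'
from h import *
o=manip.observe();print(Ro.from_rotvec(o["eef_rot"]).as_matrix().round(3))
goal((.462,-.355,.237),73); goal((.5375,-.217,.237),100)
m=manip.camera_model("wrist");print(m["K"],np.linalg.inv(Ro.from_rotvec(o["eef_rot"]).as_matrix())@(m["pose"][:3,3]-o["eef_pos"]),m["pose"][:3,2])
E
```

```text
[[-0.     0.973  0.232]
 [ 0.     0.232 -0.973]
 [-1.    -0.    -0.   ]]
turn [30.39 -0.    0.  ] shift [  -0.4  367.2 -197.6] t 0.8 q7 -0.06 F [0.54 0.51 1.13]
turn [ 3.39 -0.    0.  ] shift [-4.000e-01  4.726e+02 -3.144e+02] t 0.8 q7 -0.06 F [0.54 0.51 1.13]
[[399.08028148   0.         322.26890501]
 [  0.         399.08028148 240.91423291]
 [  0.           0.           1.        ]] [-0.14974776  0.06641669 -0.00185678] [-0.23922702 -0.05580203 -0.96935884]
```

{"api": "send_rows", "payload": {"rows": [3.4,0,0,0,473,-314,255,3.4,0,0,0,473,-314,255,3.4,0,0,0,473,-314,255,3.4,0,0,0,473,-314,255,3.4,0,0,0,473,-314,255,3.4,0,0,0,473,-314,255,3.4,0,0,0,473,-314,255,3.4,0,0,0,473,-314,255,3.4,0,0,0,473,-314,255,3.4,0,0,0,473,-314,255,3.4,0,0,0,473,-314,255,3.4,0,0,0,473,-314,255,3.4,0,0,0,473,-314,255,3.4,0,0,0,473,-314,255,3.4,0,0,0,473,-314,255,3.4,0,0,0,473,-314,255,3.4,0,0,0,473,-314,255,3.4,0,0,0,473,-314,255]}}

```text
t: 2.3
eef_pos: [0.5371, -0.2188, 0.2366]
eef_rot: [1.081, 1.286, -1.082]
wrist_force: [0.6, 0.2, 0.3]
grip_width: 0.005
```

Run:
```python
from h import *
m=manip.camera_model("wrist");im=manip.grab_frame("wrist");cv2.imwrite("pics/w1.png",im[:,:,::-1])
t,o=lids(im,m,.048,.35,.8,-.5,.1);print(*o,sep="\n")
print([(d["uv"],d["conf"],[pix(m,d["uv"],z).round(4) for z in (.06,.07)]) for d in manip.spot_in("wrist","catch_a")])
```

```text
(0.4749, -0.4496, 0.0163, 0.1045, 9.3)
(0.5355, -0.2186, 0.0592, 0.0585, 10.5)
(0.5262, -0.1003, 0.0591, 0.0593, 72.6)
(0.4041, -0.0395, 0.0169, 0.0694, 9.6)
(0.5531, 0.0403, 0.0438, 0.0592, 76.0)
[([324.8, 225.8], 0.93, [array([ 0.5337, -0.2194,  0.06  ]), array([ 0.5358, -0.219 ,  0.07  ])]), ([179.1, 209.4], 0.9, [array([ 0.5267, -0.0983,  0.06  ]), array([ 0.5291, -0.1016,  0.07  ])]), ([462.1, 134.5], 0.77, [array([ 0.6248, -0.3135,  0.06  ]), array([ 0.6241, -0.3102,  0.07  ])]), ([571.9, 232.8], 0.76, [array([ 0.5632, -0.4247,  0.06  ]), array([ 0.5644, -0.4179,  0.07  ])]), ([192.0, 206.3], 0.43, [array([ 0.5312, -0.1086,  0.06  ]), array([ 0.5333, -0.1115,  0.07  ])])]
```

View pics/w1.png

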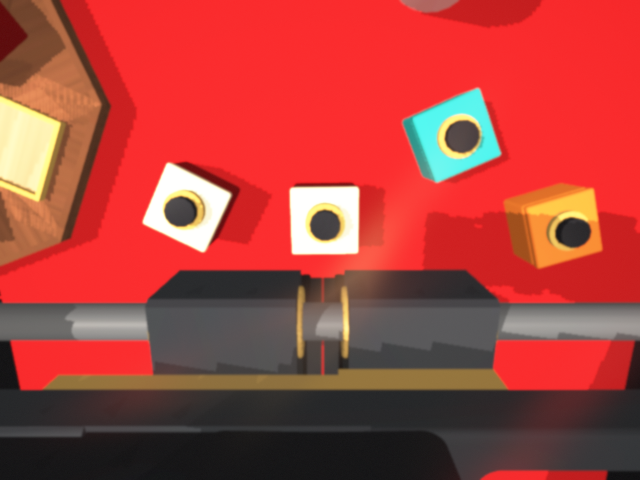

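The wrist view shows two candidates, P3 at (187,207) and P2 at (325,220). Both are red with ivory lids, unlike the turquoise box at (460,135) and the orange one at (570,230). P1 is hidden behind the hand. The wrist camera agrees with the side camera, so I'll use its positions. P2 gets pressed first.

{"api": "send_rows", "payload": {"rows": [0,0,0,40,-1.4,0,255,0,0,0,80,-1.4,0,255,0,0,0,115,-1.4,0,255,0,0,0,140,-1.4,0,255,0,0,0,149,-1.4,0,255,0,0,0,149,-1.4,0,255,0,0,0,149,-1.4,0,255]}}

```text
t: 2.98
eef_pos: [0.5369, -0.2181, 0.0886]
eef_rot: [1.08, 1.286, -1.08]
wrist_force: [0.9, -0.0, 0.3]
grip_width: 0.005
```

{"api": "send_rows", "payload": {"rows": [0,0,0,2,0,0,255,0,0,0,2,0,0,255,0,0,0,2,0,0,255]}}

```text
t: 3.23
eef_pos: [0.5374, -0.2179, 0.087]
eef_rot: [1.08, 1.284, -1.079]
wrist_force: [0.2, -0.5, -0.9]
grip_width: 0.007
```

{"api": "send_rows", "payload": {"rows": [0,0,0,2,0,0,255,0,0,0,2,0,0,255,0,0,0,2,0,0,255]}}

```text
t: 3.48
eef_pos: [0.5366, -0.2175, 0.0837]
eef_rot: [1.08, 1.286, -1.08]
wrist_force: [-0.5, 0.1, -0.5]
grip_width: 0.008
```

{"api": "send_rows", "payload": {"rows": [0,0,0,2,0,0,255,0,0,0,2,0,0,255,0,0,0,2,0,0,255]}}

```text
t: 3.73
eef_pos: [0.5368, -0.2176, 0.0817]
eef_rot: [1.08, 1.286, -1.079]
wrist_force: [1.4, -0.2, 1.6]
grip_width: 0.008
```

{"api": "send_rows", "payload": {"rows": [0,0,0,2,0,0,255,0,0,0,2,0,0,255,0,0,0,2,0,0,255]}}

```text
t: 3.98
eef_pos: [0.5364, -0.2174, 0.0793]
eef_rot: [1.08, 1.287, -1.08]
wrist_force: [-1.2, 0.2, -0.0]
grip_width: 0.001
```

{"api": "send_rows", "payload": {"rows": [0,0,0,2,0,0,255,0,0,0,2,0,0,255,0,0,0,2,0,0,255]}}

```text
t: 4.23
eef_pos: [0.5366, -0.2175, 0.0776]
eef_rot: [1.08, 1.287, -1.08]
wrist_force: [-0.5, -0.5, 2.7]
grip_width: 0.003
```

{"api": "send_rows", "payload": {"rows": [0,0,0,1,0,0,255,0,0,0,1,0,0,255,0,0,0,1,0,0,255]}}

```text
t: 4.48
eef_pos: [0.5366, -0.2175, 0.0767]
eef_rot: [1.08, 1.287, -1.08]
wrist_force: [-1.7, 0.9, 3.2]
grip_width: 0.009
```

```bash
cat >> h.py <<'E'
def force(n=8):
    f=[];z=[]
    for _ in range(n):
        manip.grab_frame("side");o=manip.observe();f.append(o["wrist_force"]);z.append(o["eef_pos"][2])
    print("F",np.mean(f,0).round(2),"sd",np.std(f,0).round(2),"z",np.mean(z).round(5),"t",o["t"])
E
python3 -c "
from h import *
force()"
```

```text
F [-1.38  0.78  4.44] sd [0.36 0.58 0.21] z 0.07665 t 4.8833
```

{"api": "send_rows", "payload": {"rows": [0,0,0,1,0,0,255,0,0,0,1,0,0,255,0,0,0,1,0,0,255]}}

```text
t: 5.13
eef_pos: [0.5366, -0.2175, 0.0758]
eef_rot: [1.08, 1.287, -1.08]
wrist_force: [-1.8, 1.3, 6.3]
grip_width: 0.005
```

```bash
python3 -c "
from h import *
force()"
```

```text
F [-2.59  1.04  6.52] sd [0.56 0.32 0.39] z 0.07577 t 5.5333
```

The slope is about 2.3 N/mm, so P2 looks like the good one. One more step should snap it.

{"api": "send_rows", "payload": {"rows": [0,0,0,0.7,0,0,255,0,0,0,0.7,0,0,255,0,0,0,0.7,0,0,255]}}

```text
t: 5.78
eef_pos: [0.5366, -0.2175, 0.0752]
eef_rot: [1.08, 1.287, -1.08]
wrist_force: [-2.6, 1.3, 7.8]
grip_width: 0.006
```

```bash
python3 -c "
from h import *
force()"
```

```text
F [-3.14  1.37  8.19] sd [0.37 0.87 0.7 ] z 0.0752 t 6.1833
```

Reading the data again: contact came at about .0823 (1.6 N at .0817) and force was back to 0 at .0793. It recontacted at .0785, exactly 3.8 mm lower. So P2 has already snapped and I'm now pressing on its stop. I'll back off and check that the cap stays down, with the tip held just below the original free height.

{"api": "send_rows", "payload": {"rows": [0,0,0,-2,0,0,255,0,0,0,-4.3,0,0,255,0,0,0,-4.3,0,0,255,0,0,0,-4.3,0,0,255]}}

```text
t: 6.52
eef_pos: [0.5365, -0.2175, 0.0789]
eef_rot: [1.08, 1.287, -1.08]
wrist_force: [-0.6, -1.1, -0.0]
grip_width: 0.006
```

```bash
python3 -c "
from h import *
force()"
```

```text
F [ 0.15  0.03 -0.37] sd [0.52 0.39 0.57] z 0.07889 t 6.9167
```

{"api": "send_rows", "payload": {"rows": [0,0,0,-10,0,0,255,0,0,0,-20,0,0,255,0,0,0,-20,0,0,255,0,0,0,-20,0,0,255]}}

```text
t: 7.25
eef_pos: [0.5374, -0.2178, 0.1005]
eef_rot: [1.08, 1.284, -1.079]
wrist_force: [-0.7, -0.5, -0.1]
grip_width: 0.005
```

```bash
python3 -c "
from h import *
force()"
```

```text
F [ 0.01  0.18 -0.25] sd [0.41 0.48 0.51] z 0.09907 t 7.65
```

{"api": "send_rows", "payload": {"rows": [0,0,0,-40,0,0,255,0,0,0,-80,0,-20,200,0,0,0,-120,0,-50,100,0,0,0,-141,-30,-80,0,0,0,0,-141,-30,-277,0,0,0,0,-141,-30,-277,0,0,0,0,-141,-30,-277,0,0,0,0,-141,-30,-277,0,0,0,0,-141,-30,-277,0,0,0,0,-141,-30,-277,0,0,0,0,-141,-30,-277,0,0,0,0,-141,-30,-277,0]}}

```text
t: 8.65
eef_pos: [0.459, 0.0495, 0.2402]
eef_rot: [1.079, 1.286, -1.08]
wrist_force: [-0.0, -0.7, 0.1]
grip_width: 0.76
```

Run:
```python
from h import *
im={n:manip.grab_frame(n) for n in ("wrist","scene","side")}
for n in im: cv2.imwrite(f"pics/{n}2.png",im[n][:,:,::-1])
m=manip.camera_model("wrist")
for z in (.048,.068):
    t,o=lids(im["wrist"],m,z,.4,.8,-.3,.35);print(z,*o,sep="\n")
def c(n,f,cx,cy,s=8,r=24): 
    a=cv2.imread(f"pics/{n}{f}.png")[cy-r:cy+r,cx-r:cx+r];return cv2.resize(a,None,fx=s,fy=s,interpolation=cv2.INTER_CUBIC)
q=lambda n,x,y:np.hstack([c(n,0,x,y,6),c(n,2,x,y,6)])
M=np.vstack([q("scene",298,160),q("side",378,180)])
w=cv2.resize(cv2.warpPerspective(im["wrist"],plane_H(m,.028,.48,-.03,1500),(260,260),flags=cv2.INTER_CUBIC|cv2.WARP_INVERSE_MAP),None,fx=.8,fy=.8)[:,:,::-1]
C=np.zeros((576,784,3),np.uint8);C[:576,:576]=M;C[:208,576:784]=w;cv2.imwrite("pics/cmp.png",C)
```

```text
0.048
(0.5312, -0.2011, 0.0581, 0.0268, 12.1)
(0.5253, -0.1004, 0.0589, 0.0578, 72.3)
(0.4808, 0.1338, 0.0622, 0.0621, 15.3)
(0.506, 0.2313, 0.0622, 0.0622, 45.0)
(0.5904, 0.2616, 0.0618, 0.0349, 76.0)
0.068
(0.5308, -0.1855, 0.0547, 0.025, 12.5)
(0.5253, -0.0908, 0.0555, 0.0544, 72.3)
(0.4832, 0.1296, 0.0584, 0.0586, 15.3)
(0.5073, 0.2213, 0.0585, 0.0585, 45.0)
(0.5865, 0.2499, 0.0581, 0.0326, 75.7)
```

View pics/cmp.png

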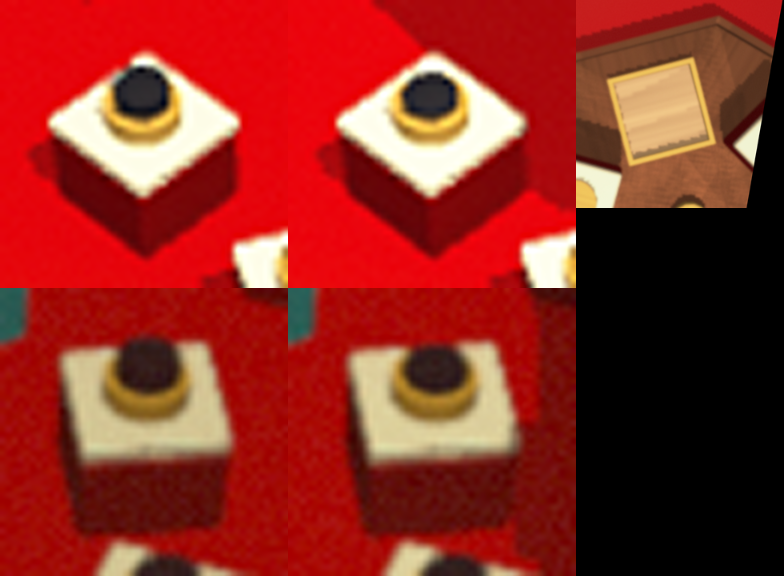

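The crops compare before (left) and after (right). The black cap of the P2 box is clearly lower in both cameras and the box hasn't moved, so it is the good one and it stays snapped. Top right shows the empty bay. Next I'll measure the bay precisely and plan the grasp.

Run:
```python
from h import *
im=cv2.imread("pics/wrist2.png")[:,:,::-1].copy();m=manip.camera_model("wrist")
s=2000;x0,y0=.49,-.01
t=top(im,m,.028,x0,.62,y0,.14,s)
hsv=cv2.cvtColor(t,cv2.COLOR_RGB2HSV)
u0,v0=int((.5505-x0)*s),int((.063-y0)*s)
print(hsv[v0,u0],hsv[v0,u0-160:u0+160:10].tolist())
k=((hsv[:,:,2]>165)&(hsv[:,:,1]>60)&(hsv[:,:,0]>8)&(hsv[:,:,0]<35)).astype(np.uint8)
k=cv2.morphologyEx(k,cv2.MORPH_OPEN,np.ones((5,5)))
n,l,st,_=cv2.connectedComponentsWithStats(k);i=1+st[1:,4].argmax()
(u,v),wh,a=cv2.minAreaRect(cv2.findNonZero((l==i).astype(np.uint8)))
print("bay outer",x0+u/s,y0+v/s,np.array(wh)/s,a)
goal((.5357,-.2187,.14),100.5); goal((.5357,-.2187,.14),10.5)
```

```text
[ 18 111 239] [[10, 162, 88], [10, 158, 79], [10, 158, 79], [10, 158, 79]]
bay outer 0.5516309776306152 0.06646334838867188 [0.08254111 0.07616084] 75.5102310180664
turn [-0.65 -0.01  0.03] shift [ 99.8  29.7 276.5] t 8.8 q7 -1.58 F [-0.62 -0.73 -0.98]
turn [8.935e+01 1.000e-02 3.000e-02] shift [ 99.8  29.7 276.5] t 8.8 q7 -1.58 F [-0.62 -0.73 -0.98]
```

{"api": "send_rows", "payload": {"rows": [-0.65,0,0,100,29.7,276.5,0,-0.65,0,0,100,29.7,276.5,0,-0.65,0,0,100,29.7,276.5,0,-0.65,0,0,100,29.7,276.5,0,-0.65,0,0,100,29.7,276.5,0,-0.65,0,0,100,29.7,276.5,0,-0.65,0,0,100,29.7,276.5,0,-0.65,0,0,100,29.7,276.5,0,-0.65,0,0,100,29.7,276.5,0,-0.65,0,0,100,29.7,276.5,0,-0.65,0,0,100,29.7,276.5,0,-0.65,0,0,100,29.7,276.5,0]}}

```text
t: 9.8
eef_pos: [0.5365, -0.2158, 0.1409]
eef_rot: [1.07, 1.291, -1.069]
wrist_force: [0.0, -0.3, -0.1]
grip_width: 0.999
```

Run:
```python
from h import *
m=manip.camera_model("wrist");im=manip.grab_frame("wrist");cv2.imwrite("pics/w3.png",im[:,:,::-1])
t,o=lids(im,m,.048,.4,.7,-.35,.0);print(*o,sep="\n")
goal((.5357,-.2187,.027),100.5)
```

```text
(0.4851, -0.2135, 0.0252, 0.2782, 10.7)
(0.5357, -0.2187, 0.0587, 0.058, 10.6)
(0.5264, -0.1005, 0.0589, 0.0593, 72.5)
turn [ 0.24  0.03 -0.05] shift [113.9  -1.4   2.5] t 9.85 q7 -1.16 F [-0.31  1.05 -0.1 ]
```

View pics/w3.png

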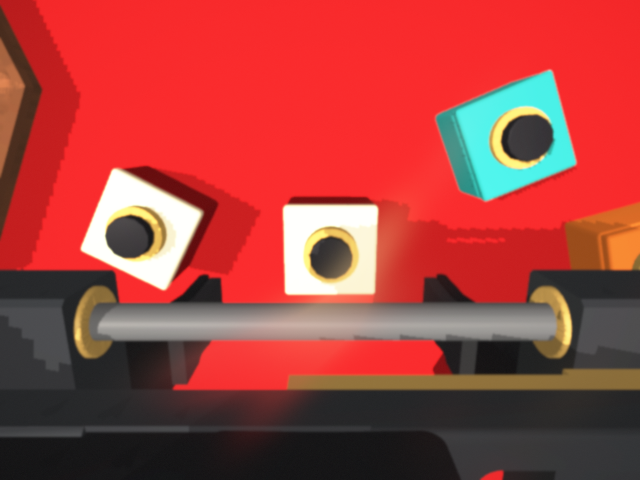

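The jaws straddle the P2 box at (330,250), with P3 clear at (143,228). Descending to grasp.

{"api": "send_rows", "payload": {"rows": [0.2,0,0,20,-1.4,2.5,0,0.2,0,0,50,-1.4,2.5,0,0.2,0,0,80,-1.4,2.5,0,0.2,0,0,105,-1.4,2.5,0,0.2,0,0,114,-1.4,2.5,0,0.2,0,0,114,-1.4,2.5,0,0.2,0,0,114,-1.4,2.5,0]}}

```text
t: 10.43
eef_pos: [0.5358, -0.2195, 0.0272]
eef_rot: [1.073, 1.29, -1.073]
wrist_force: [0.2, 0.8, 0.8]
grip_width: 1.003
```

{"api": "send_rows", "payload": {"rows": [0,0,0,0,0,0,60,0,0,0,0,0,0,90,0,0,0,0,0,0,120,0,0,0,0,0,0,160,0,0,0,0,0,0,200,0,0,0,0,0,0,255,0,0,0,0,0,0,255,0,0,0,0,0,0,255]}}

```text
t: 11.1
eef_pos: [0.5355, -0.2201, 0.0266]
eef_rot: [1.074, 1.289, -1.074]
wrist_force: [-1.4, -0.7, 6.1]
grip_width: 0.66
```

{"api": "send_rows", "payload": {"rows": [0,0,0,-5,0,0,255,0,0,0,-20,0,0,255,0,0,0,-45,0,0,255,0,0,0,-75,0,0,255,0,0,0,-105,0,0,255,0,0,0,-120,0,0,255,0,0,0,-120,0,0,255,0,0,0,-120,0,0,255]}}

```text
t: 11.77
eef_pos: [0.5353, -0.2197, 0.1462]
eef_rot: [1.074, 1.289, -1.074]
wrist_force: [-0.2, -0.2, -3.3]
grip_width: 0.662
```

Run:
```python
from h import *
goal((.551,.063,.147),75.5)
```

```text
turn [ 2.495e+01  1.000e-02 -3.000e-02] shift [  -0.8   66.7 -275.2] t 11.7667 q7 -1.16 F [-0.18 -0.19 -3.25]
```

{"api": "send_rows", "payload": {"rows": [2,0,0,-1,3,-12,255,5,0,0,-1,10,-40,255,8,0,0,-1,17,-70,255,11,0,0,-1,25,-102,255,14,0,0,-1,33,-135,255,17,0,0,-1,41,-168,255,20,0,0,-1,49,-200,255,22.5,0,0,-1,56,-230,255,24,0,0,-1,62,-255,255,25,0,0,-1,66,-270,255,25,0,0,-1,66.7,-275.2,255,25,0,0,-1,66.7,-275.2,255,25,0,0,-1,66.7,-275.2,255]}}

```text
t: 12.85
eef_pos: [0.5503, 0.0618, 0.1459]
eef_rot: [1.392, 1.079, -1.396]
wrist_force: [0.2, -0.3, -2.4]
grip_width: 0.664
```

Run:
```python
from h import *
m=manip.camera_model("wrist");im=manip.grab_frame("wrist");cv2.imwrite("pics/w4.png",im[:,:,::-1])
goal((.551,.063,.047),75.5)
t,o=lids(im,m,.168,.45,.65,-.05,.2);print("lid at .168",*o,sep="\n")
t,o=lids(im,m,.068,.4,.75,-.1,.35);print("comps",*o,sep="\n")
```

```text
turn [-0.12  0.07  0.08] shift [99.1  0.1 -2. ] t 12.9 q7 -2.11 F [-0.33 -0.67 -2.22]
lid at .168
comps
(0.534, -0.0856, 0.0458, 0.0526, 72.6)
(0.5355, 0.0672, 0.1017, 0.0304, 75.4)
(0.6425, 0.0893, 0.058, 0.0579, 45.6)
(0.6662, 0.1815, 0.0579, 0.0583, 15.4)
```

View pics/w4.png

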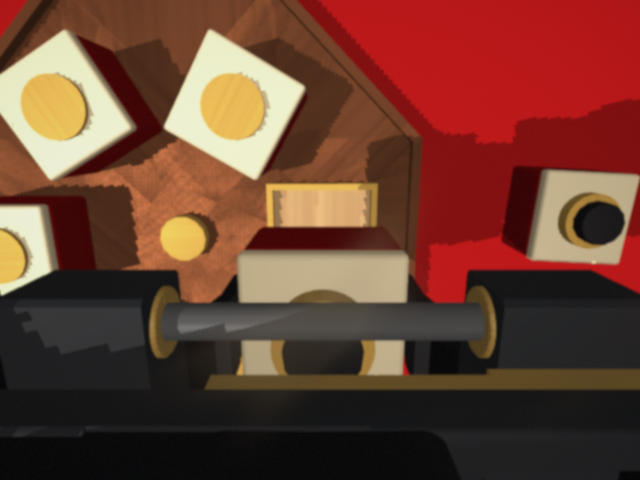

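The box is held level over the bay, with the bay's far wall visible at rows 183–230, columns 267–378. I'll check both the bay and the held box in bay axes.

Run:
```python
from h import *
m=manip.camera_model("wrist");o=manip.observe();R=Ro.from_rotvec(o["eef_rot"]);im=cv2.imread("pics/w4.png")
loc=lambda uv,z:(R.inv().apply(pix(m,uv,z)-o["eef_pos"])*1000).round(1)
print("tcp",o["eef_pos"])
g=cv2.cvtColor(im,cv2.COLOR_BGR2HSV)
for r in (195,205): 
    k=np.where((g[r,230:410,2]>130)&(g[r,230:410,1]>60)&(g[r,230:410,0]>10))[0]+230
    print("wall row",r,k.min(),k.max(),loc((k.min(),r),.028),loc((k.max(),r),.028))
for c in (300,320,340):
    col=g[170:200,c].astype(int); v=170+np.abs(np.diff(col[:,2])).argmax(); print("far wall outer",c,v,loc((c,v+.5),.028))
zt=o["eef_pos"][2]+.021
for c in (270,320,370):
    col=g[235:270,c].astype(int); v=235+np.diff(col[:,2]).argmax(); print("lid far edge",c,v,loc((c,v+.5),zt))
row=g[262].astype(int)[:,2]; print("lid sides",loc((240,262),zt),loc((407,262),zt))
```

```text
tcp [0.55054194 0.06117739 0.14614646]
wall row 195 232 376 [118.   29.5 -62.5] [118.1  29.4  34.4]
wall row 205 237 376 [118.   22.7 -59.5] [118.2  22.6  34.6]
far wall outer 300 183 [118.1  37.1 -16.6]
far wall outer 320 183 [118.1  37.1  -3.2]
far wall outer 340 182 [118.1  37.8  10.1]
lid far edge 270 249 [-21.1  29.9 -19.2]
lid far edge 320 249 [-21.   29.9  -2.4]
lid far edge 370 249 [-21.   29.9  14.3]
lid sides [-21.1  25.6 -29.4] [-21.   25.5  26.9]
```

{"api": "send_rows", "payload": {"rows": [0,0,0,15,-0.5,-1,255,0,0,0,40,-0.5,-1,255,0,0,0,65,-0.5,-1,255,0,0,0,80,-0.5,-1,255,0,0,0,86,-0.5,-1,255,0,0,0,86,-0.5,-1,255]}}

```text
t: 13.4
eef_pos: [0.5497, 0.0623, 0.0596]
eef_rot: [1.393, 1.079, -1.398]
wrist_force: [1.0, 0.3, -2.1]
grip_width: 0.664
```

{"api": "send_rows", "payload": {"rows": [0,0,0,3,0,0,255,0,0,0,6,0,0,255,0,0,0,9,0,0,255,0,0,0,11.5,0,0,255,0,0,0,11.5,0,0,255,0,0,0,11.5,0,0,255]}}

```text
t: 13.9
eef_pos: [0.5508, 0.0641, 0.0498]
eef_rot: [1.394, 1.078, -1.394]
wrist_force: [-0.4, 0.5, -1.9]
grip_width: 0.667
```

```bash
python3 -c "
from h import *
force(4)"
```

```text
F [ 0.45 -0.12 -2.65] sd [0.54 0.49 0.57] z 0.04988 t 14.1
```

{"api": "send_rows", "payload": {"rows": [0,0,0,1,0,0,255,0,0,0,2,0,0,255,0,0,0,2.6,0,0,255,0,0,0,2.6,0,0,255]}}

```text
t: 14.43
eef_pos: [0.5506, 0.064, 0.0469]
eef_rot: [1.394, 1.078, -1.394]
wrist_force: [-0.2, -0.3, -2.4]
grip_width: 0.666
```

```bash
python3 -c "
from h import *
force(4)"
```

```text
F [-0.08  0.32 -1.98] sd [0.47 0.46 0.46] z 0.04702 t 14.6333
```

{"api": "send_rows", "payload": {"rows": [0,0,0,0.6,0,0,255,0,0,0,1.1,0,0,255,0,0,0,1.1,0,0,255]}}

```text
t: 14.88
eef_pos: [0.5509, 0.0641, 0.0466]
eef_rot: [1.394, 1.078, -1.394]
wrist_force: [-2.9, -1.4, 5.8]
grip_width: 0.664
```

```bash
python3 -c "
from h import *
force(4)"
```

```text
F [-2.94 -0.58  4.79] sd [0.22 0.25 0.49] z 0.04664 t 15.0833
```

The box is on the bay floor: about 5 N up at z .0466, as expected. Releasing and lifting straight up.

{"api": "send_rows", "payload": {"rows": [0,0,0,0,0,0,75,0,0,0,0,0,0,60,0,0,0,0,0,0,30,0,0,0,0,0,0,0,0,0,0,0,0,0,0,0,0,0,0,0,0,0,0,0,0,0,0,0,0,0,0,0,0,0,0,0]}}

```text
t: 15.75
eef_pos: [0.5508, 0.064, 0.046]
eef_rot: [1.394, 1.078, -1.394]
wrist_force: [0.6, 0.6, 0.5]
grip_width: 0.989
```

{"api": "send_rows", "payload": {"rows": [0,0,0,-5,0,0,0,0,0,0,-20,0,0,0,0,0,0,-50,0,0,0,0,0,0,-90,0,0,0,0,0,0,-130,0,0,0,0,0,0,-170,0,0,0,0,0,0,-200,0,0,0,0,0,0,-200,-60,0,0,0,0,0,-200,-110,0,0,0,0,0,-200,-110,0,0,0,0,0,-200,-110,0,0]}}

```text
t: 16.67
eef_pos: [0.4403, 0.0936, 0.2468]
eef_rot: [1.391, 1.079, -1.392]
wrist_force: [1.5, 1.2, 0.4]
grip_width: 0.997
```

Run:
```python
from h import *
im={n:manip.grab_frame(n) for n in ("wrist","scene","side")}
for n in im: cv2.imwrite(f"pics/{n}5.png",im[n][:,:,::-1])
for n in ("scene","side"):
    m=manip.camera_model(n)
    for z in (.048,.068): print(n,z,*[r for r in lids(im[n],m,z,.35,.7,-.45,.3)[1]],sep="\n")
a=lambda n,y,x:cv2.resize(im[n][y-60:y+60,x-80:x+80,::-1],(400,300),interpolation=cv2.INTER_CUBIC)
cv2.imwrite("pics/fin.png",np.vstack([np.hstack([a("scene",225,350),a("side",265,370)]),np.hstack([cv2.resize(im[n][:,:,::-1],(400,300)) for n in ("scene","wrist")])]))
print(manip.observe()["t"],manip.observe()["eef_pos"])
```

```text
scene
0.048
(0.4644, -0.353, 0.0639, 0.0591, 72.5)
(0.5301, -0.0978, 0.0621, 0.0593, 72.6)
(0.5442, 0.0555, 0.0637, 0.0614, 75.0)
(0.6381, 0.0793, 0.0627, 0.0603, 45.8)
(0.4756, 0.1209, 0.0628, 0.0607, 15.4)
(0.6618, 0.1727, 0.0612, 0.0607, 15.4)
(0.4997, 0.2147, 0.0627, 0.0599, 45.0)
(0.5924, 0.2406, 0.0621, 0.0606, 76.0)
scene
0.068
(0.4757, -0.3334, 0.0626, 0.0579, 72.6)
(0.5399, -0.0833, 0.0609, 0.0582, 72.4)
(0.5538, 0.0672, 0.0623, 0.0602, 75.2)
(0.6459, 0.0905, 0.0614, 0.0592, 45.9)
(0.4866, 0.1312, 0.061, 0.0597, 15.3)
(0.6692, 0.182, 0.0599, 0.0595, 15.2)
(0.5104, 0.2234, 0.0615, 0.059, 45.6)
(0.6012, 0.2484, 0.0609, 0.0595, 75.3)
side
0.048
(0.4606, -0.357, 0.0608, 0.0561, 74.7)
(0.526, -0.1003, 0.0603, 0.0578, 72.3)
(0.5505, 0.0478, 0.0622, 0.0598, 75.7)
(0.644, 0.0718, 0.061, 0.0613, 45.7)
(0.4808, 0.1135, 0.0598, 0.0625, 15.6)
(0.6681, 0.1656, 0.0596, 0.0622, 15.5)
(0.5058, 0.2075, 0.0613, 0.0599, 45.0)
(0.599, 0.2338, 0.0614, 0.0596, 75.7)
side
0.068
(0.463, -0.331, 0.0594, 0.055, 74.7)
(0.5269, -0.08, 0.0592, 0.0566, 72.2)
(0.5509, 0.065, 0.0608, 0.0584, 75.4)
(0.6424, 0.0884, 0.0596, 0.06, 45.7)
(0.4827, 0.1291, 0.0586, 0.0607, 15.5)
(0.666, 0.1802, 0.0584, 0.061, 15.5)
(0.5068, 0.2213, 0.0597, 0.0585, 45.8)
(0.5984, 0.2471, 0.0601, 0.0582, 76.0)
16.8167 [0.44462095 0.09150848 0.24660407]
```

View pics/fin.png

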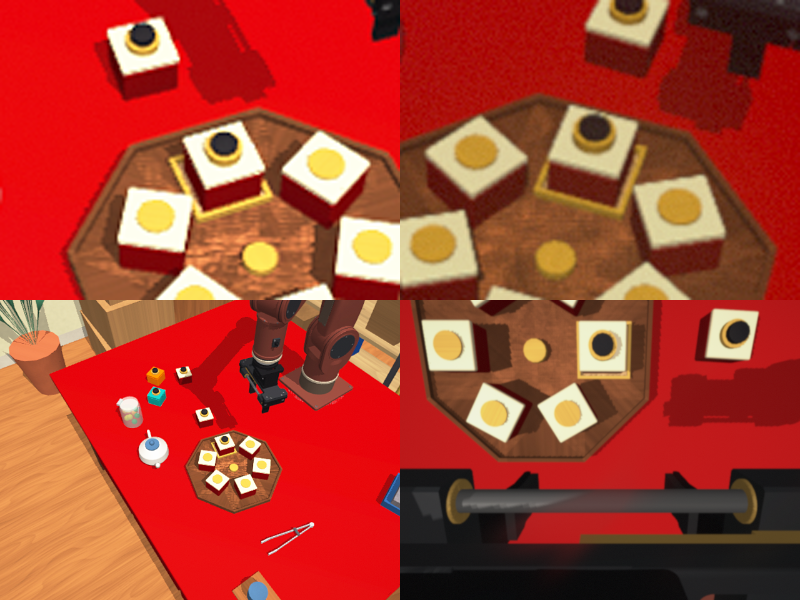

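The final views show the box square in the bay. In the scene view, its lid centre is in the top-left crop at about (223,152). In the side view it fits inside the brass walls, level with its neighbours. The other two boxes, the decoys, teapot, jar and tongs all look unmoved. Handing in.

```bash
python3 -c "
from station import manip
print(manip.sign_off())"
```

```text
the job is handed in; nothing more can be done
None
```

The box with the good catch is snapped down and standing in the empty bay. I handed the job in at about 17 s, with the arm clear of everything.

**Finding the catch:** I pressed the middle of the three red boxes, at (0.536, -0.219). Force rose, then fell to zero, and contact came back 3.8 mm lower. I only recognised the snap afterwards, so I pressed on to about 8 N against the stop, below the 20 N limit. With the tool back just under the original cap height the force read about 0 N, and two cameras showed the cap lower than before. I did not press the other two boxes.

**Placing it:**
- **Set-down:** it touched the bay floor with about 5 N at the expected height.
- **Position:** afterwards the side camera put it about 2 mm from the bay centre and square to it, within the 4 mm of play. Its lid was level with the neighbouring compartments.

**Last checks:**
- **Soft boxes:** both are where they were, to within about 1 mm. The side camera read the far one's yaw 1.5° differently from before and the scene camera 0.5°, so I put this down to shadow and measurement scatter.
- **Bystanders:** the tongs, teapot and jar look unmoved in the final pictures; I did not measure them.
- **Camera disagreement:** the scene camera reads 3–4 mm off from the side and wrist cameras, so I used the latter two, which agreed with each other.

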